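# Pull the drying box's vent flap shut with the hook rod

### The job

The vent flap on top of the wooden drying box is freshly varnished, so do not touch it with the gripper: take the hook rod (the one with the bent end, not the straight scriber), put its bent end through the ring eye on the flap and pull the flap over until it is fully shut. Then take the hook out of the eye and lay the rod down flat on the table, leaving the flap shut.

Things in the scene. Friction and masses are not known exactly. Their poses are not given: they have to be found in the camera images.
- hook_rod: L-shaped rod lying on the table, 0.08-0.17 kg. Origin: centre of its light wood handle, 110 x 22 x 26 high (grasp across the 22). x: along the 8 thick steel rod to the bend at x=160; y: side to which the 46 mm bent end (hook) points; z up. Centre of mass x=25. A straight scriber with the same handle, short tip and no bend lies 70-100 mm beside it, either side; not that one.
- hook_mid (a point): middle of the rod's bent end: (160, 24, 0) mm in the rod's frame, on the bent end's axis; the bent end (8 thick, round) reaches 22 mm further along +y. Axes as hook_rod.
- vent_panel: flap board 104 x 150 x 8 with ring eye, on a fixed wooden glass-fronted box 116 deep, 150 wide, 126 high. Origin: CENTRE OF THE RING EYE (hole 28, outside 40, wire 6), 22 beyond the middle of the flap's free edge. y: axis of the eye's hole, parallel to the hinge, to the robot's left within 0.2 rad. x: from eye to hinge line, which is at x=130, z=0, 131 mm above the table. z: flap's upper face.
- vent_flap (a joint): flap angle, rad: 0 shut (level on the rim, hard stop); starts at 1.0-1.4 (nearly upright). The hinge is at the box's far edge, so in shutting the eye comes down towards the robot on an arc of radius 130 mm. A stiff hinge (0.08 N m friction) holds it where it is left; about 1 N at the eye moves it.

How it is judged (in metres and radians):
On the way, in this order (a step that is already met when the one before it is completed fails the run):
1. the hook is through the ring eye while the flap is still open (distance between hook_mid and vent_panel below 0.022 m and value of joint vent_flap above 0.7 rad), for 0.1 s.
2. the flap is nearly shut with the hook still in the eye (distance between hook_mid and vent_panel below 0.022 m and value of joint vent_flap below 0.3 rad), for 0.1 s.
At the end, for the whole second after the job is handed in: The flap is shut to within 0.12 rad (7 degrees), the hook is out of the eye (hook_mid over 30 mm from the eye's centre), and the hook rod lies at rest on the table or the sheets there, within 11 degrees of level, the handle's centre under 45 mm above the table top (value of joint vent_flap below 0.12 rad and height (world z) of hook_rod between 0 and 0.045 m and angle between hook_rod's own x axis and vertical between 1.37 and 1.77 rad and distance between hook_mid and vent_panel above 0.03 m and linear speed of hook_rod below 0.02 m/s); the robot touches nothing.
It fails at once if the robot touches the varnished flap or its eye (contact force between any of the fingers, the arm and vent_panel above 0.5 N).
It also fails if it takes over 51 s, if anything falls off the work surface, if the arm or the gripper's body presses on something with over 40 N, if the wrist force passes 120 N, or if a joint passes its speed limit or range.

### The arm

A 6-joint arm with a two-finger parallel gripper is mounted at the origin on a cart in front of the work surface, level with it; the furniture and walls round the work are solid. World frame = base frame: x ahead of the robot, y to its left, z up, the work surface at z = 0. Lengths are in mm, angles in rad, forces in N, time in s.
With the tool pointing down it reaches from about 275 to 825 mm from the base axis. Payload 4.9 kg.
Tool frame: the origin (TCP) lies at the very end of the fingers, on their centre line; the grasp point (between the pads) lies 19 mm behind it; z points along the fingers, y is the line along which they close (so a half turn about z gives the same grasp; the last joint's range is limited). The gripper opens to 85 mm and grips with 20 to 120 N. Pads are 22 mm wide; open, the fingers measure 114 mm over their backs; the gripper's body (76 mm by 85 mm) begins 54 mm behind the grasp point. The pads swing forward as they close: fully open they stand 13 mm farther back than shut.
Start: joints at [1.116, 0.326, -0.193, 1.052, 0, 1.437], TCP at [173.424, 521.96, 231.281] pointing down, gripper open.
Joint ranges: [-2.65, 2.65], [-0.97, 1.79], [-1.3, 1.35], [-1.93, 2.1], [-1.47, 1.37], [-3.14, 3.14]. Speed limits (rad/s): [2.57, 2.57, 3.14, 3.14, 3.14, 3.14].

### API

Orientations are given as [roll, pitch, yaw] about the fixed x, y, z axes, in that order (R = Rz(yaw) Ry(pitch) Rx(roll)).
In Python, from bench import bot, solve_ik, imaging gives the robot as it stands. Calls block until the motion is done:
- bot.move_ptp(position, orientation): joint-space move of the TCP to a pose.
- bot.movel(position, rot=None, max_speed=150, threshold=None): straight line of the TCP; rot=None keeps the orientation; max_speed is the mean speed in mm/s. With threshold (N) it stops when the force on the tool has changed by that much, and returns True; else False.
- bot.move_j(angles): joint-space move.
- bot.grip(opening, effort=None): opening from 0.0 (shut) to 1.0 (fully open); effort is the grip in N (None keeps the last); returns when the fingers have stopped.
- bot.dwell(seconds).
- solve_ik(position, orientation): joint angles nearest the present ones, or None.
- bot.get_state(): the state.
- imaging.capture(name): name is "scene" or "top" or "wrist"; returns the picture (400x640x3 uint8, blue, green, red); there is no depth.
- imaging.camera_model(name): a dict with "K" (3x3 intrinsics, pixels), "k1" (the pictures are not rectified: a ray, as slopes to the right and down, at radius r is drawn at 1 + k1 r^2 times it, then the intrinsics apply), "position" and "rotation" of the camera in the world. Camera axes: x right, y up, looking along -z (the intrinsics and any distortion apply to the point x, -y, -z); pixel columns grow to the right and rows downward; lengths in mm; the calibration is good to about 2 mm. A picture is of the moment at which its call begins: read the wrist's pose just before it. camera_model takes no time and is no camera call; for the wrist camera it gives the pose at the moment of the call.
A pose or a line that the arm cannot do raises bot.IKError and nothing moves.
- bot.sign_off(): hands the job in; it is judged then, once.
The state is a dict: "t": time; "qpos": joint angles; "joint_velocities": joint speeds; "effort": joint torques, N m; "tcp_pos": TCP position; "orientation": TCP orientation; "contact_force": force on the tool from outside, world axes, zero at the start; "wrist_torque": the same for the moment, N m; "opening": opening from 0.0 (shut) to 1.0 (fully open); "gripper_force": force on a finger pad.
Only numpy, scipy, OpenCV 4.12 (cv2) and the standard library are available. Lean on these libraries where they do the work, as an engineer would, in place of code of your own. Each camera call takes 0.05 s, during which the arm holds its last target. There are 200 camera calls.

## Working session

There is one attempt and no reset: what is moved stays moved. The work goes in short steps, each a Python script; the robot and the scene stay as the last script left them, time stands still between calls to the robot, and variables do not carry over. Pictures are saved under pics/ and viewed, at most 10 in all, crops included, and the job is handed in when it is done.

```bash
ls; mkdir -p pics
python3 - <<'E'
from bench import bot, solve_ik, imaging
import cv2,numpy as np
for n in("scene","top"):
    cv2.imwrite(f"pics/{n}1.png",imaging.capture(n)); m=imaging.camera_model(n); print(n,{k:np.round(v,3).tolist() for k,v in m.items()})
s=bot.get_state();print(s)
E
```

```text
pics
scene {'K': [[400.02, 0.0, 318.354], [0.0, 400.02, 198.668], [0.0, 0.0, 1.0]], 'k1': -0.095, 'position': [71.813, -265.088, 725.604], 'rotation': [0.777, -0.005, -1.023]}
top {'K': [[462.942, 0.0, 321.349], [0.0, 462.942, 195.499], [0.0, 0.0, 1.0]], 'k1': -0.049, 'position': [519.249, 9.06, 967.782], 'rotation': [0.056, 0.008, -1.545]}
{'t': 0.1, 'qpos': array([ 1.11578713e+00,  3.26876692e-01, -1.93478025e-01,  1.05202765e+00,
        1.72581733e-05,  1.43659999e+00]), 'joint_velocities': array([ 0.00061196,  0.00026977,  0.00220814,  0.00015445, -0.00200668,
        0.00010884]), 'effort': array([ 1.16416733e-03, -4.44240332e+01,  2.63038516e+01,  7.90971651e-03,
       -1.61566736e-04,  8.57932008e-06]), 'tcp_pos': array([173.18356531, 521.46514444, 230.57860692]), 'orientation': array([-3.14002318e+00, -2.29305358e-04,  2.82077960e+00]), 'contact_force': array([ 0.50026326, -0.53573051, -0.17995124]), 'wrist_torque': array([ 0.02932516, -0.02102234,  0.02517153]), 'gripper_force': 0.0, 'opening': 1.0005879609670638}
```

View pics/scene1.png

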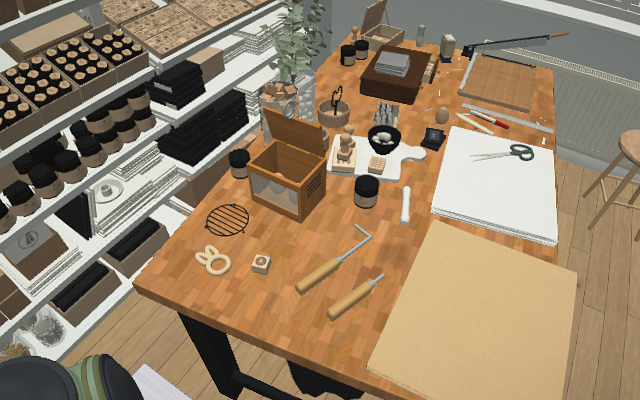

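View pics/top1.png

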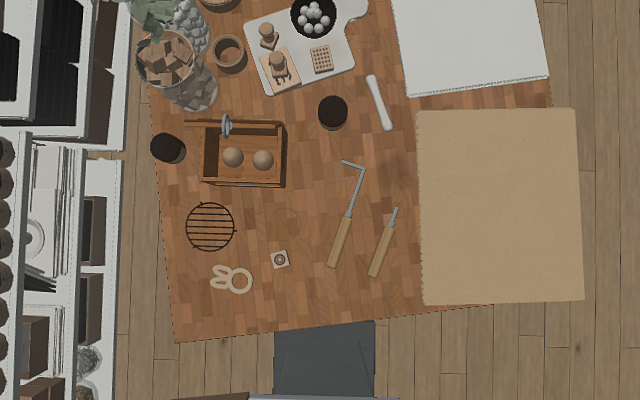

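Top view: hook rod's handle is about (331,266)-(349,214), the bend is at (364,168) and the hook tip at (342,161), pointing left (+y). The straight scriber is at (383,245). The box is at (203-285, 122-187) and the ring is about (227,124). Scene view: the box is at (285,170) with the flap up, and the hook rod runs (300,288)-(370,230). I'll zoom in.

```bash
cat > h.py <<'E'
import numpy as np, cv2
from scipy.spatial.transform import Rotation as R
from bench import bot, solve_ik, imaging
def cam(n):
    m=imaging.camera_model(n); r=np.array(m["rotation"])
    return np.array(m["K"]),m["k1"],np.array(m["position"]),(r if r.shape==(3,3) else R.from_euler('xyz',r).as_matrix())
def ray(n,uv,c=None):
    K,k1,p,Rm=c or cam(n)
    x=cv2.undistortPoints(np.array([[uv]],float),K,np.array([k1,0,0,0.]))[0,0]
    d=Rm@np.array([x[0],-x[1],-1]); return p,d/np.linalg.norm(d)
def plane(n,uv,z):
    p,d=ray(n,uv); return p+d*(z-p[2])/d[2]
def tri(*rs):
    A=sum(np.eye(3)-np.outer(d,d) for p,d in rs); b=sum((np.eye(3)-np.outer(d,d))@p for p,d in rs)
    X=np.linalg.solve(A,b); return X,[round(float(np.linalg.norm(np.cross(d,X-p))),1) for p,d in rs]
def proj(n,X):
    K,k1,p,Rm=cam(n); c=Rm.T@(np.array(X)-p); x=np.array([c[0],-c[1]])/-c[2]
    x=x*(1+k1*x@x); return K[:2,:2]@x+K[:2,2]
E
python3 - <<'E'
from h import *
t=cv2.imread("pics/top1.png");s=cv2.imread("pics/scene1.png")
cv2.imwrite("pics/c1.png",np.hstack([cv2.resize(t[150:280,320:410],None,fx=4,fy=4,interpolation=2),cv2.resize(t[90:220,195:295],None,fx=4,fy=4,interpolation=2)]))
cv2.imwrite("pics/c2.png",np.hstack([cv2.resize(s[215:325,290:390],None,fx=4,fy=4,interpolation=2),cv2.resize(s[105:215,240:340],None,fx=4,fy=4,interpolation=2)]))
for a,z in (((340,241),13),((364,168),13),((342,161),13)): print(plane("top",a,z).round(1))
for a,z in (((318,275),13),((370,241),13),((356,227),13)): print(plane("scene",a,z).round(1))
E
```

```text
[479.8 -22.6  13. ]
[631.8 -68.9  13. ]
[645.2 -23.   13. ]
[478.5 -20.3  13. ]
[618.1 -73.2  13. ]
[638.5 -26.6  13. ]
```

View pics/c1.png

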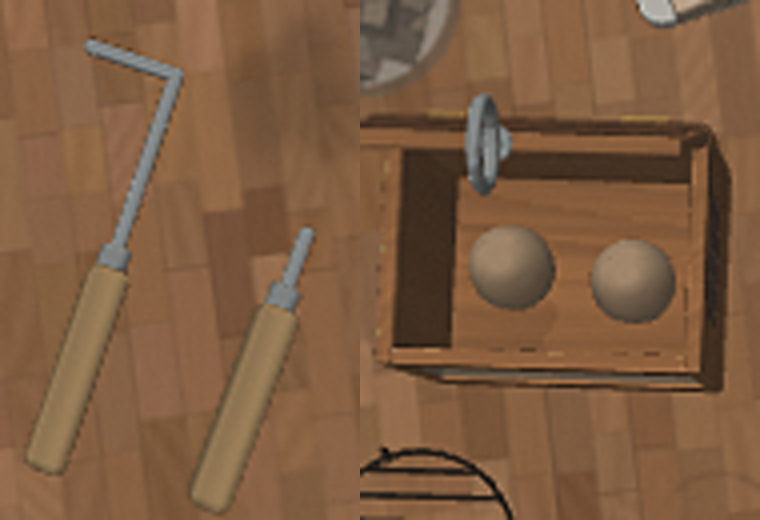

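View pics/c2.png

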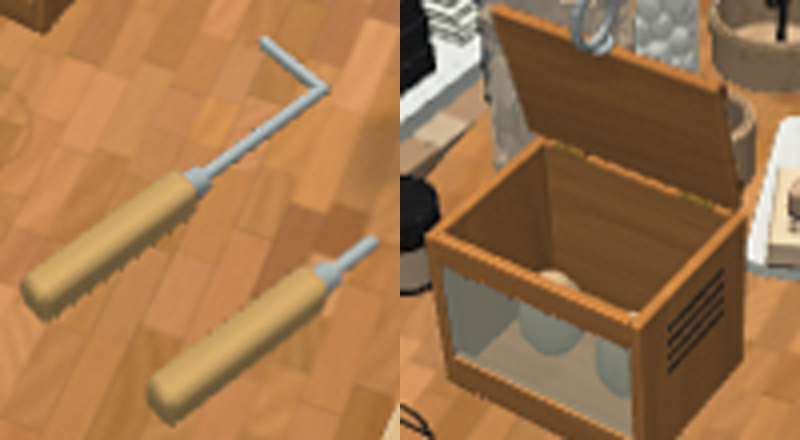

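Zoomed: the bend is at top px (365,168.5) and the tip at (342,161.2). Handle ends are (331.5,267.5) and (348.2,217). The ring is seen edge-on, centred at about top px (226,126). The box's front rim corners are at (201,181.5) and (281,183). The ring is cut off in the scene crop at about (288,105), so I'll crop it again with the ring mask.

Run:
```python
from h import *
s=cv2.imread("pics/scene1.png")
cv2.imwrite("pics/c3.png",cv2.resize(s[75:135,255:335],None,fx=8,fy=8,interpolation=2))
P=lambda n,u,z:plane(n,u,z)
a,b,g,h=[P("top",u,13) for u in ((331.5,267.5),(348.2,217),(365,168.5),(342,161.2))]
print("top",a,b,np.linalg.norm(a-b),g,h,np.linalg.norm(g-h),np.linalg.norm(g-(a+b)/2))
print("scene",P("scene",(371.2,237),13),P("scene",(356,225.5),13))
for u in ((201.25,181.5),(281.25,183),(281,122.5)): print("rim",P("top",u,126).round(1))
for u in ((249.6,163.7),(298.7,185.5),(324.7,158)): print("rims",P("scene",u,126).round(1))
```

```text
top [425.23712481  -6.49570649  13.        ] [529.53466036 -38.36872661  13.        ] 109.05899932261508 [630.7715611  -70.95732028  13.        ] [644.80754054 -22.96983714  13.        ] 49.99807252623871 160.87836709295206
scene [630.07809796 -70.39287682  13.        ] [642.60770026 -24.49849247  13.        ]
rim [586.4 237.9 126. ]
rim [587.2  90.8 126. ]
rim [699.   94.7 126. ]
rims [589.7 233.1 126. ]
rims [588.3  96.6 126. ]
rims [698.1  96.2 126. ]
```

View pics/c3.png

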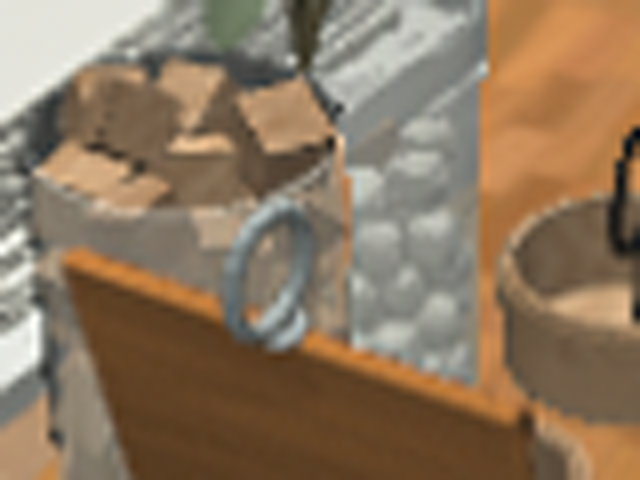

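The scene crop shows the ring as an ellipse centred at about (267,270), which is scene px (288.4,108.8). Handle length (109) and bend distance (161) match the given sizes.

Run:
```python
from h import *
X,e=tri(ray("scene",(288.4,108.8)),ray("top",(226,126)));print(X.round(1),e)
for y in (94,0):pass
# flap upper corners on the scene, ray at plane x of ring
for u in ((263.5,106.9),(320.9,128.1)):
    p,d=ray("scene",u); print((p+d*((X[0]+7-p[0])/d[0])).round(1))
a=np.array([586.4,237.9]);b=np.array([587.2,90.8]);print(a,b)
# wrist view from a good observing pose?
m=imaging.camera_model("wrist");print(m["position"],m["rotation"],bot.get_state()["tcp_pos"])
```

```text
[663.9 167.8 254.8] [0.4, 0.4]
[670.9 242.6 231. ]
[670.9  91.3 229.2]
[586.4 237.9] [587.2  90.8]
[ 95.65079539 547.13780061 371.61799215] [-3.18767780e-01  1.08235517e-03  1.24947551e+00] [173.18356531 521.46514444 230.57860692]
```

Ring eye is at (664,168,255), which is 130 mm from the hinge at x≈703, so the flap angle is about 1.26. Rod yaw is about -0.30 and the handle centre about (478,-23). Next is the grasp.

Run:
```python
from h import *
pi=np.pi; yw=-0.302
c=np.array([477.7,-23.2])+10*np.array([np.cos(yw),np.sin(yw)])
o=[pi,0,yw+pi]
bot.move_ptp([400,0,230],o)
bot.grip(0.6,100)
bot.move_ptp([*c,70],o)
bot.movel([*c,3],max_speed=80)
print(bot.get_state()["tcp_pos"],bot.get_state()["contact_force"])
bot.grip(0.0,100)
s=bot.get_state();print(s["opening"],s["gripper_force"],s["t"])
bot.movel([*c,274],max_speed=150)
bot.move_ptp([514,69,265],[pi,0,pi])
bot.dwell(.2)
s=bot.get_state();print(s["opening"],s["gripper_force"],s["t"],s["tcp_pos"],s["orientation"],s["qpos"])
t=imaging.capture("top");g=imaging.capture("scene")
cv2.imwrite("pics/t2.png",t);cv2.imwrite("pics/s2.png",g)
for n in("top","scene"):
    print(n,[proj(n,x).round(0) for x in ([664,45,255],[664,91,255],[664,168,255],[504,69,255])])
```

```text
[487.66818578 -26.24706326   3.39043873] [-0.08916898  0.11384321 -0.21885012]
0.23882380670445608 98.2843816280365 4.725
0.2363045768220042 97.8500747680664 7.3667 [513.91876417  68.15451617 264.99532574] [-3.14136663e+00 -9.05279256e-05  3.14001864e+00] [-1.04694682e-02  2.46821249e-01 -2.14215922e-01  1.10984767e+00
 -2.26815301e-04 -8.89545636e-03]
top [array([304., 128.]), array([275., 127.]), array([226., 126.]), array([286., 230.])]
scene [array([339., 126.]), array([319., 120.]), array([289., 109.]), array([284., 167.])]
```

View composite.

Run:
```python
import cv2,numpy as np
t=cv2.imread("pics/t2.png");s=cv2.imread("pics/s2.png")
cv2.imwrite("pics/c4.png",np.hstack([cv2.resize(t[95:235,210:320],None,fx=4,fy=4,interpolation=2)[:560],cv2.resize(s[85:225,270:360],None,fx=4,fy=4,interpolation=2)]))
```

```text
(no output)
```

View pics/c4.png

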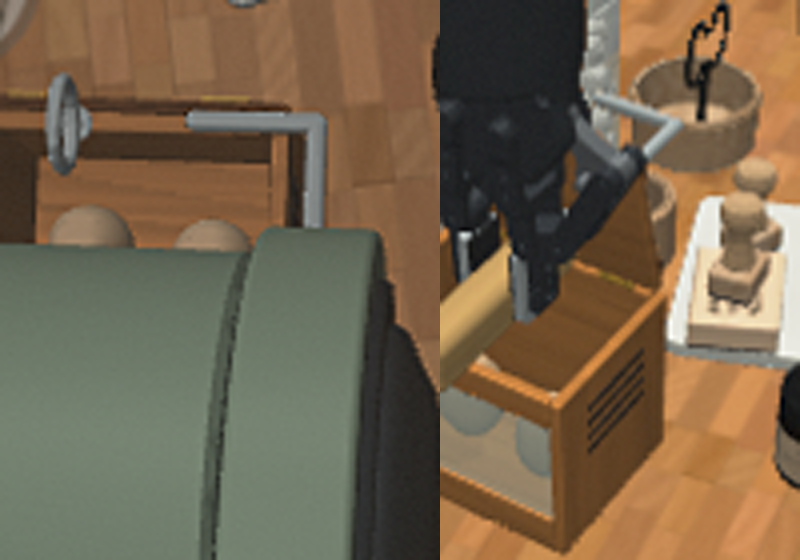

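The top view shows the bend at (288.8,125.5), the hook tip at (257.5,125) and the ring at (226,126). In the scene view the bend is at (329.5,116) and the tip at (310,109.3). I'll triangulate the hook.

Run:
```python
from h import *
b,e1=tri(ray("top",(288.8,125.5)),ray("scene",(329.5,116)));t,e2=tri(ray("top",(257.5,125)),ray("scene",(310,109.3)))
print(b.round(1),e1,t.round(1),e2,np.linalg.norm(b-t)); print(bot.get_state()["t"])
```

```text
[663.6  67.5 272.1] [0.3, 0.3] [663.8 114.7 271.7] [1.0, 1.0] 47.205657390114006
7.4667
```

Run:
```python
from h import *
p=np.array([514,69,265.])
p[2]-=17; bot.movel(p,max_speed=60)
p[1]+=76; r=bot.movel(p,max_speed=60,threshold=2.5); print(r)
bot.dwell(.3); s=bot.get_state(); print(s["tcp_pos"],s["contact_force"],s["t"])
t=imaging.capture("top");g=imaging.capture("scene")
cv2.imwrite("pics/c5.png",np.hstack([cv2.resize(t[95:195,180:280],None,fx=4,fy=4,interpolation=2),cv2.resize(g[75:175,255:355],None,fx=4,fy=4,interpolation=2)]))
```

```text
False
[514.04010679 144.82900852 247.99192142] [-0.57774941  0.17081097 -1.33572734] 9.6167
```

View pics/c5.png

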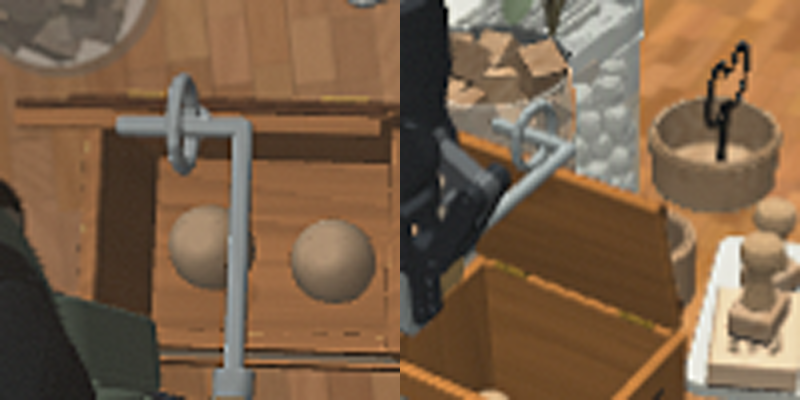

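The hook passes through the ring in both views: at (183,125) in the top crop the bar is threaded to about (118,125), and at (530,135) in the scene crop it is inside the ring. Next I pull along the arc.

Run:
```python
from h import *
off=np.array([514-663.9,145-167.8,248-254.8]); off[1]=145
H=np.array([703.,131.])
for a in np.append(np.arange(1.2,0.05,-0.1),[0.0,-.05,-.1,-.15,-.2]):
    x=H[0]-130*np.cos(max(a,0)); z=H[1]+130*np.sin(max(a,0))+min(a,0)*130
    r=bot.movel([x+off[0],145,z+off[2]],max_speed=70,threshold=5 if a<.25 else None)
    s=bot.get_state(); print(round(a,2),r,s["tcp_pos"].round(1),s["contact_force"].round(1),round(s["t"],2))
    if r: break
bot.dwell(.2)
t=imaging.capture("top");g=imaging.capture("scene")
cv2.imwrite("pics/c6.png",np.hstack([cv2.resize(t[105:255,180:300],None,fx=3,fy=3,interpolation=2),cv2.resize(g[95:245,220:350],None,fx=3,fy=3,interpolation=2)]))
```

```text
1.2 False [505.6 145.  245.3] [ 0.5 -0.8 -1.1] 9.98
1.1 False [494.  145.  240.1] [ 0.8 -0.1 -0.7] 10.32
1.0 False [482.8 145.  233.6] [-0.6 -0.8 -0.8] 10.65
0.9 False [472.2 145.  226. ] [-0.5 -1.1 -1.8] 10.98
0.8 False [462.5 145.  217.5] [-0.4 -0.5 -2.7] 11.32
0.7 False [453.4 145.  207.9] [-0.1  0.3 -1.3] 11.65
0.6 False [445.5 145.  197.5] [ 0.5  0.3 -1.6] 11.98
0.5 False [438.6 144.9 186.3] [ 0.9  0.7 -2.1] 12.32
0.4 False [433.  145.  174.7] [ 1.  -0.5 -1.4] 12.65
0.3 False [428.6 144.9 162.5] [ 0.9  0.5 -1.7] 12.98
0.2 False [425.4 144.9 149.9] [-0.5  0.7 -2.1] 13.32
0.1 False [423.5 145.  137. ] [ 0.2 -0.  -1.1] 13.65
0.0 False [422.9 144.9 124. ] [-1.3  0.5 -2.1] 13.98
-0.05 False [423.  145.  117.6] [-0.1  1.2 -0.8] 14.23
-0.1 False [422.9 145.2 111.2] [-1.9  0.3  0.2] 14.48
-0.15 False [422.4 145.  104.6] [-4.5 -0.2  3.1] 14.73
-0.2 False [422.5 144.8  98. ] [-3.3 -0.8 -0.5] 14.98
```

View pics/c6.png

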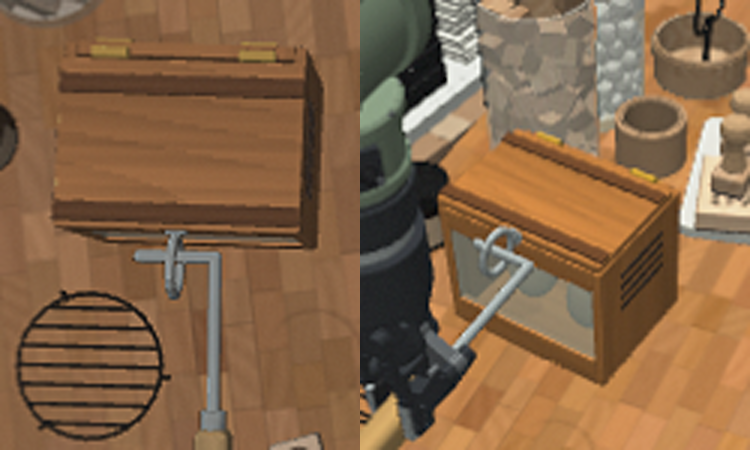

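The flap is flush on the rim. The hook is still in the ring, at top-crop (175,257), with the bend at (215,257). I'll triangulate both before withdrawing.

Run:
```python
from h import *
print(tri(ray("top",(251.7,190.7)),ray("scene",(276.7,183.3))))
print(tri(ray("top",(238.3,193.3)),ray("scene",(266.7,178.3))))
```

```text
(array([572.32950298, 144.73971781, 121.56953524]), [0.4, 0.4])
(array([566.64352967, 167.38965328, 130.07621602]), [0.8, 0.8])
```

Run:
```python
from h import *
p=bot.get_state()["tcp_pos"].copy()
p+=[-4,0,7.5]; bot.movel(p,max_speed=30); bot.dwell(.2); print(bot.get_state()["contact_force"])
p[1]-=80; print(bot.movel(p,max_speed=60,threshold=4)); s=bot.get_state(); print(s["tcp_pos"],s["contact_force"],s["t"])
p[0]-=30;bot.movel(p)
t=imaging.capture("top");g=imaging.capture("scene")
cv2.imwrite("pics/c7.png",np.hstack([cv2.resize(t[105:255,180:310],None,fx=3,fy=3,interpolation=2),cv2.resize(g[95:245,220:350],None,fx=3,fy=3,interpolation=2)]))
```

```text
[-1.12416603  0.06982161 -1.43316532]
False
[418.67061228  65.15288232 105.63717485] [ 0.46381999  0.21657661 -1.42155713] 17.4083
```

View pics/c7.png

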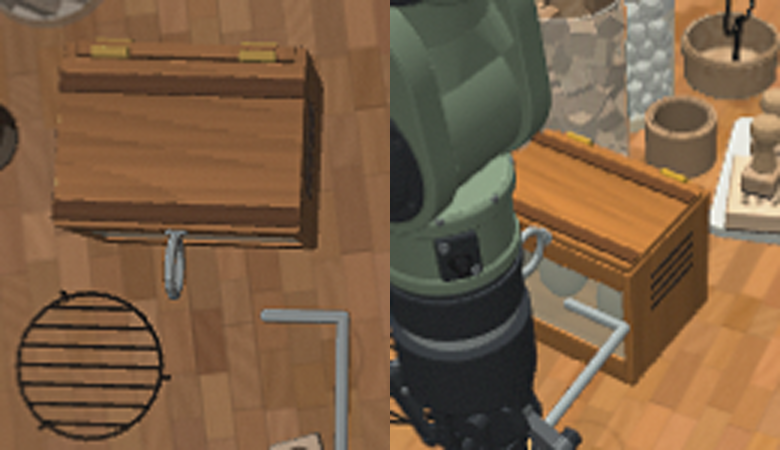

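The hook is clear and the flap is shut. Now I lay the rod at its original place, compensating the ~0.1 rad pitch slip.

Run:
```python
from h import *
pi=np.pi; yw=-0.302
c=np.array([477.7,-23.2])+10*np.array([np.cos(yw),np.sin(yw)]); o=[pi,-0.1,yw+pi]
bot.move_ptp([430,-20,120],o)
bot.movel([*c,60]); print(bot.movel([*c,5],max_speed=50,threshold=5))
print(bot.get_state()["tcp_pos"])
bot.grip(0.5); bot.dwell(.3)
bot.movel([c[0]-8,c[1]+2,90],max_speed=80)
bot.move_ptp([330,-60,260],[pi,0,yw+pi]); bot.dwell(.3)
s=bot.get_state();print(s["t"],s["contact_force"],s["opening"])
t=imaging.capture("top");g=imaging.capture("scene")
cv2.imwrite("pics/c8.png",np.hstack([cv2.resize(t[100:290,180:410],None,fx=2,fy=2,interpolation=2)[:300],cv2.resize(g[100:325,230:400],None,fx=2,fy=2,interpolation=2)[:300]]) if 0 else np.hstack([cv2.resize(t[100:300,200:400],None,fx=2,fy=2),cv2.resize(g[110:310,230:425],None,fx=2,fy=2)]))
```

```text
False
[487.52993072 -26.23285436   5.26906388]
23.375 [0.03787871 0.08422263 0.36490888] 0.4963468541908356
```

View pics/c8.png

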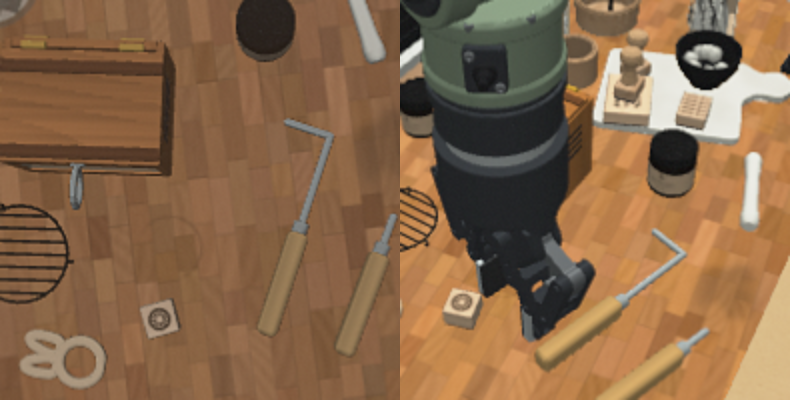

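The rod lies flat: the bend is back at top px (365.5,167.5), as at the start. The flap is shut and the gripper is clear, so I'm handing in.

```bash
python3 -c "
from bench import bot
print(bot.sign_off())"
```

```text
the job is handed in; nothing more can be done
None
```

The flap was pulled shut with the hook, which was then taken out of the eye, and the rod was laid flat on the table; I handed the job in at about 23 s, and no verdict came back.

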